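# Close the pill box that was left open

### The job

One of the three pill boxes in the walnut rack has been left open, with its silvered pills showing. Put the loose boxwood lid that stands on the marble slab onto that open box so that it sits flat and fully down, and leave the lids of the two closed boxes where they are.

Things in the scene. Friction and masses are not known exactly. Their poses are not given: they have to be found in the camera images.
- rack: Walnut rack fixed on the slab (top 20 mm up), 90 x 300 x 15 mm, origin at its underside's centre, z up. Three like boxwood pill boxes fixed in it at x 0, y -100, 0, +100 mm: outer diameter 68, inner 60, rim 52 mm above origin. Any one is open, pills seen inside, below the plug's reach; the others have lids on. A seated lid: origin 40 mm above the rack's, flange on rim, plug inside, 5 mm play all round.
- loose_lid: Turned round boxwood lid, 45 g. From below: tapered plug (diameter 42 to 50 mm, 12 deep), flange (diameter 76, 7 thick), upright knob (diameter 22, from 19 to 53 mm above the underside). Origin: centre of the plug's underside; z up. Stands on its plug on the slab, on the robot's side of the rack.
- closed_lid_1: Another lid, the same in shape, size and origin as the loose lid, already seated on one of the three boxes (it may be any of them).
- closed_lid_2: The third lid, again the same, already seated on another of the three boxes (it may be any of them).
Not all that is in view belongs to the job. What is shaped like the loose_lid but purple is not meant.

How it is judged:
By the outcome, as a careful person would: the job done as asked, in the order asked, and still so for the second after the job is handed in, with the robot touching nothing.
It also fails if it takes over 38 s, if anything falls off the work surface, if the arm or the gripper's body presses on something with over 40 N, if the wrist force passes 120 N, or if a joint passes its speed limit or range.

### The arm

A 7-joint arm with a two-finger parallel gripper is mounted at the origin on the work surface. World frame = base frame: x ahead of the robot, y to its left, z up, the work surface at z = 0. Lengths are in m, angles in rad, forces in N, time in s.
With the tool pointing down it reaches from about 0.425 to 0.925 m from the base axis. Payload 6.8 kg.
Tool frame: the origin (TCP) lies between the finger pads; the fingertips stand 11 mm ahead of it and the grasp point (between the pads) lies 8 mm behind it; z points along the fingers, y is the line along which they close (so a half turn about z gives the same grasp; the last joint's range is limited). The gripper opens to 85 mm and grips with 20 to 120 N. Pads are 22 mm wide; open, the fingers measure 114 mm over their backs; the gripper's body (76 mm by 85 mm) begins 54 mm behind the grasp point. The pads swing forward as they close: fully open they stand 13 mm farther back than shut.
Start: joints at [1.025, 0.477, 0.022, 1.555, -0.011, 1.109, -0.083], TCP at [0.286, -0.611, 0.242] pointing down, gripper open.
Joint ranges: [-2.96, 2.96], [-0.34, 2.1], [-1.41, 1.46], [0.24, 2.44], [-1.37, 4.51], [0.17, 1.92], [-2.96, 2.96]. Speed limits (rad/s): [2.39, 2.39, 3.14, 3.14, 3.14, 3.14, 3.14].

### API

Orientations are given as a rotation vector (axis times angle).
In Python, from bench import r gives the robot as it stands.
- The arm moves only by the tool send_rows, never from a script. Its argument "deltas" is a list of rows, each an object of numbers: "dx", "dy", "dz": the shift along the world's x, y, z in mm; "rx", "ry", "rz": the turn, a rotation vector about the world's x, y, z in degrees. A call has 1 to 5 rows; each row is the pose to reach, as a shift and turn from the pose commanded when the call began; what a row does not reach only later rows make up. A row lasts 1/12 s, in which the tool goes at most 41.7 mm and 7.16 degrees, less where a joint would pass 70% of its speed; a pose out of reach is approached as far as the arm can. A call with a gripper value outside its range is refused whole. "jaw" is the finger opening in mm, from 0 to 85.4, set as the call begins (left out, the last holds). The fingers move at their own pace and stop on an object; "newtons" is the grip in N (left out, the last holds). Time passes only in rows, so rows that repeat a pose let the fingers close. It gives the time, the measured TCP pose, the force, the opening and the grip force at its end, in the units of the state.
- r.get_obs(): the state, without advancing time (a new reading comes with each control period).
- r.grab_frame(name): name is "side" or "top"; returns a dict with "frame" (420x560x3 uint8, blue, green, red), "z_map" (420x560 float32, m along the optical axis (not along the pixel's ray), 0 where there is no reading), "vertical_fov" (degrees; the focal length in pixels is half the picture's height over the tangent of half this angle, whatever the lens; pixels are square), "cx", "cy" (the principal point, pixels), "xyz" and "orientation" of the camera in the world. Camera axes: x right, y down, z forward; pixel columns grow to the right and rows downward; lengths in m; the calibration is good to about 2 mm. A picture is of the moment at which its call begins.
- r.hand_in(): hands the job in; it is judged then, once.
The state is a dict: "clock": time; "joints": joint angles; "qvel": joint speeds; "tau": joint torques, N m; "tcp_pos": TCP position; "orientation": TCP orientation; "contact_force": force on the tool from outside, world axes, zero at the start; "moment": the same for the moment, N m; "grip_width": finger opening in m; "gripper_force": force on a finger pad.
Only numpy, scipy, OpenCV 4.12 (cv2) and the standard library are available. Lean on these libraries where they do the work, as an engineer would, in place of code of your own. Each camera call takes 0.05 s, during which the arm holds its last target. There are 200 camera calls.

## Working session

There is one attempt and no reset: what is moved stays moved. The work goes in short steps, Python scripts to look and compute and a tool call to move; the robot and the scene stay as the last step left them, time stands still between calls to the robot, and variables do not carry over. Pictures are saved under pics/ and viewed, at most 10 in all, crops included, and the job is handed in when it is done.

Besides the shell and the picture viewer there is one more tool, called after "Emit:" as name(argument=value, ...), one argument or row to a line, values as JSON. send_rows: Moves the arm, as the interface text tells. Its arguments: {"type":"object","properties":{"deltas":{"type":"array","items":{"type":"object","properties":{"dx":{"type":"number"},"dy":{"type":"number"},"dz":{"type":"number"},"rx":{"type":"number"},"ry":{"type":"number"},"rz":{"type":"number"}}}},"jaw":{"type":"number"},"newtons":{"type":"number"}},"required":["deltas"]}

```bash
mkdir -p pics; cat > h.py <<'E'
import numpy as np,cv2
from scipy.spatial.transform import Rotation as R
from bench import r
def grab(n):
    f=r.grab_frame(n); np.savez(''+n+'.npz',**f); return f
def cloud(f):
    z=f['z_map'];h,w=z.shape;fl=h/2/np.tan(np.radians(float(f['vertical_fov']))/2)
    v,u=np.mgrid[:h,:w];c=np.stack([(u-f['cx'])/fl*z,(v-f['cy'])/fl*z,z],-1)
    o=np.array(f['orientation'])
    Rm=R.from_rotvec(o).as_matrix() if o.size==3 else o
    p=c@Rm.T+np.array(f['xyz']);p[z==0]=np.nan
    return p
E
python3 - <<'E'
from h import *
a=grab('side');b=grab('top')
for n,f in(('side',a),('top',b)):
    cv2.imwrite(f'pics/{n}1.png',f['frame']);print(n,f['xyz'],f['orientation'],f['vertical_fov'],f['cx'],f['cy'])
print(r.get_obs())
E
```

```text
side [0.2076001  0.82154973 0.61385379] [-0.37435182  2.63152427 -1.447334  ] 47.49933524284819 277.9247136317512 209.73609954070702
top [ 0.21834228 -0.01624573  1.09127809] [-2.16434103  2.1028068  -0.23762519] 51.88174645858642 278.92293597689684 216.9384311130501
{'clock': 0.1, 'joints': array([ 1.02493817,  0.47775787,  0.02234042,  1.5563779 , -0.01147884,
        1.10932967, -0.08313925]), 'qvel': array([-1.46756773e-03, -1.28283576e-03, -1.42831450e-04, -1.96600670e-03,
        5.80180697e-05,  5.83120575e-04, -6.04364105e-04]), 'tau': array([ 4.98465408e-03, -5.97765934e+01,  1.61384538e+00, -2.81958675e+01,
        1.28362534e-02,  4.93591855e-03, -4.65255823e-05]), 'tcp_pos': array([ 0.28589474, -0.61086734,  0.2413851 ]), 'orientation': array([-3.06501620e+00, -6.81777633e-01,  8.17707337e-04]), 'contact_force': array([ 1.10548995,  0.35583057, -0.51610139]), 'moment': array([0.04117752, 0.04043687, 0.02825078]), 'gripper_force': 0.0, 'grip_width': 0.08544018026306695}
```

View pics/top1.png

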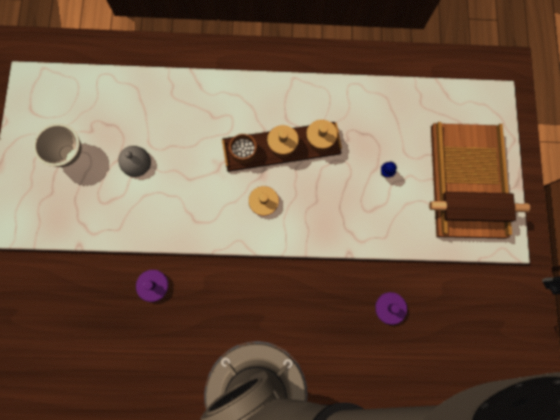

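View pics/side1.png

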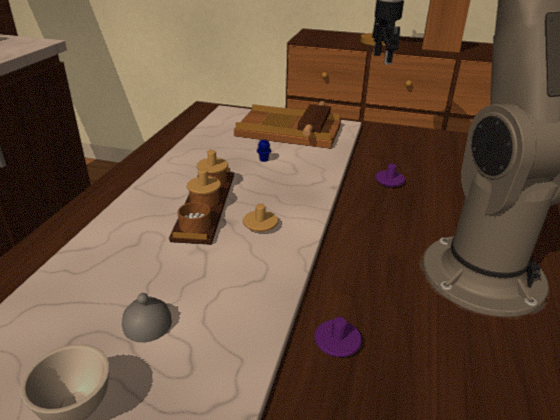

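Top view: the loose boxwood lid is at (264,201). It could be confused with the closed lids at (283,139) and (322,133) or the purple lids at (152,286) and (392,309). The open box with pills is at (243,149). The side view agrees: loose lid at (261,220), open box at (193,217). I choose (264,201) and will check it in a close crop.

```bash
python3 - <<'E'
from h import *
f=dict(np.load('top.npz'));g=dict(np.load('side.npz'))
cv2.imwrite('pics/crop1.png',cv2.resize(f['frame'][110:225,210:350],None,fx=5,fy=5,interpolation=cv2.INTER_CUBIC))
P=cloud(f);Q=cloud(g)
def disc(P,c,rad,zlo,zhi):
    m=(np.linalg.norm(P[...,:2]-c,axis=-1)<rad)&(P[...,2]>zlo)&(P[...,2]<zhi)
    p=P[m]; 
    (x,y),rr=cv2.minEnclosingCircle((p[:,:2]*1000).astype(np.float32)) if len(p) else ((0,0),0)
    return len(p),np.round([x,y,rr],1),np.round(1000*np.median(p,0),1) if len(p) else 0
for nm,uv in dict(lid=(264,201),open=(243,149),c1=(283,139),c2=(322,133)).items():
    c=P[uv[1],uv[0]];print(nm,np.round(c*1000))
L=P[201,264,:2];O=P[149,243,:2]
for n,X in(('top',P),('side',Q)):
    print(n,'slab',np.nanmedian(X[...,2][(np.linalg.norm(X[...,:2]-L,axis=-1)>.06)&(np.linalg.norm(X[...,:2]-L,axis=-1)<.08)]))
    print(' flange',disc(X,L,.055,.030,.046));print(' knob',disc(X,L,.04,.060,.085))
    print(' rim',disc(X,O,.048,.062,.080))
    for uv in((283,139),(322,133)): print(' closed knob',disc(X,P[uv[1],uv[0],:2],.045,.098,.13),'flange',disc(X,P[uv[1],uv[0],:2],.055,.07,.086))
E
```

```text
lid [456.  -7.  68.]
open [596.  51.  44.]
c1 [604. -48. 101.]
c2 [ 623. -143.  102.]
top slab 0.019974239132459326
 flange (631, array([466.9,  -3.8,  38.9]), array([463.7,  -3.2,  38.7]))
 knob (67, array([465.9,  -3.8,  10.7]), array([465.1,  -4.3,  72.2]))
 rim (190, array([594.6,  52.2,  34.2]), array([596.9,  51.1,  70.4]))
 closed knob (77, array([614.3, -46.5,  11.1]), array([612.2, -47.3, 112.1])) flange (617, array([615.1, -46.6,  38.7]), array([610. , -47. ,  78.7]))
 closed knob (77, array([ 631.5, -144.3,   11.3]), array([ 630.6, -143.9,  111.8])) flange (608, array([ 633.2, -144.1,   38.6]), array([ 627.8, -141.1,   78.9]))
side slab 0.020226693261733653
 flange (506, array([468.6,  -2. ,  39.9]), array([462.7,   7.5,  39. ]))
 knob (93, array([467.5,  -2.1,  12.9]), array([466.8,   2.8,  71.4]))
 rim (326, array([597.2,  54.3,  35.9]), array([596.6,  57.1,  68.8]))
 closed knob (87, array([616.1, -45.5,  11.8]), array([613.7, -40.5, 109.4])) flange (441, array([616.8, -45.4,  40.4]), array([609.7, -35.4,  78.9]))
 closed knob (73, array([ 633.9, -142.2,   12. ]), array([ 633.6, -136.6,  109. ])) flange (332, array([ 633.7, -142.1,   39.9]), array([ 627.1, -134.1,   79. ]))
```

View pics/crop1.png

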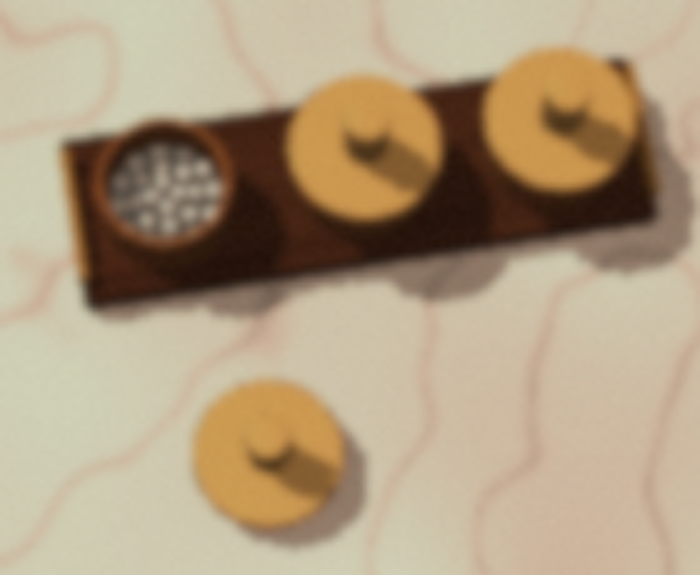

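Confirmed: plain boxwood lid with an upright knob, centred at about (467, -3) mm. The open box is at about (596, 52.5), and the rack is yawed about 10.5°. I'll approach with the fingers closing across the rack's row, which needs a turn of about +75°.

Emit:
send_rows(
  deltas=[
    {"dx": 20,"dy": 35,"rz": 5},
    {"dx": 40,"dy": 70,"rz": 10},
    {"dx": 60,"dy": 105,"rz": 15},
    {"dx": 80,"dy": 140,"rz": 20},
    {"dx": 100,"dy": 175,"rz": 25},
  ],
)

```text
$.deltas[0]: bad value
```

Emit:
send_rows(
  deltas=[
    {"dx": 12,"dy": 35,"rz": 5},
    {"dx": 24,"dy": 70,"rz": 10},
    {"dx": 36,"dy": 105,"rz": 15},
    {"dx": 48,"dy": 140,"rz": 20},
    {"dx": 60,"dy": 175,"rz": 25},
  ],
)

```text
$.deltas[0]: bad value
```

Emit:
send_rows(
  deltas=[
    {"dx": 4,"dy": 35,"dz": -14,"rz": 5},
    {"dx": 8,"dy": 70,"dz": -28,"rz": 10},
    {"dx": 12,"dy": 105,"dz": -42,"rz": 15},
    {"dx": 16,"dy": 140,"dz": -56,"rz": 20},
    {"dx": 20,"dy": 175,"dz": -70,"rz": 25},
  ],
)

```text
$.deltas[0]: bad value
```

Emit:
send_rows(
  deltas=[
    {"dy": 28,"dz": -10},
    {"dy": 56,"dz": -20},
    {"dx": 1,"dy": 83,"dz": -30},
    {"dx": 1,"dy": 83,"dz": -30},
    {"dx": 1,"dy": 83,"dz": -30},
  ],
)

```text
$.deltas[0]: bad value
```

Emit:
send_rows(
  deltas=[
    {"dx": 20,"dy": 35,"dz": 0,"rx": 0,"ry": 0,"rz": 5},
    {"dx": 40,"dy": 70,"dz": 0,"rx": 0,"ry": 0,"rz": 10},
    {"dx": 60,"dy": 105,"dz": 0,"rx": 0,"ry": 0,"rz": 15},
    {"dx": 80,"dy": 140,"dz": 0,"rx": 0,"ry": 0,"rz": 20},
    {"dx": 100,"dy": 175,"dz": 0,"rx": 0,"ry": 0,"rz": 25},
  ],
)

```text
clock: 0.52
tcp_pos: [0.3866, -0.4344, 0.242]
orientation: [-2.843, -1.335, 0.0]
contact_force: [1.1, 0.1, -0.8]
grip_width: 0.0854
gripper_force: 0.0
```

Emit:
send_rows(
  deltas=[
    {"dx": 12,"dy": 35,"dz": 0,"rx": 0,"ry": 0,"rz": 5},
    {"dx": 24,"dy": 70,"dz": 0,"rx": 0,"ry": 0,"rz": 10},
    {"dx": 36,"dy": 105,"dz": 0,"rx": 0,"ry": 0,"rz": 15},
    {"dx": 48,"dy": 140,"dz": 0,"rx": 0,"ry": 0,"rz": 20},
    {"dx": 60,"dy": 175,"dz": 0,"rx": 0,"ry": 0,"rz": 25},
  ],
)

```text
clock: 0.93
tcp_pos: [0.4461, -0.2595, 0.2421]
orientation: [-2.487, -1.919, 0.001]
contact_force: [1.1, -0.0, 1.0]
grip_width: 0.0851
gripper_force: 0.0
```

Emit:
send_rows(
  deltas=[
    {"dx": 4,"dy": 35,"dz": -14,"rx": 0,"ry": 0,"rz": 5},
    {"dx": 8,"dy": 70,"dz": -28,"rx": 0,"ry": 0,"rz": 10},
    {"dx": 12,"dy": 105,"dz": -42,"rx": 0,"ry": 0,"rz": 15},
    {"dx": 16,"dy": 140,"dz": -56,"rx": 0,"ry": 0,"rz": 20},
    {"dx": 20,"dy": 175,"dz": -70,"rx": 0,"ry": 0,"rz": 25},
  ],
)

```text
clock: 1.35
tcp_pos: [0.4658, -0.0848, 0.1717]
orientation: [2.013, 2.412, -0.0]
contact_force: [0.2, -0.3, -0.5]
grip_width: 0.0858
gripper_force: 0.0
```

Emit:
send_rows(
  deltas=[
    {"dx": 0,"dy": 28,"dz": -10,"rx": 0,"ry": 0,"rz": 0},
    {"dx": 0,"dy": 56,"dz": -20,"rx": 0,"ry": 0,"rz": 0},
    {"dx": 1,"dy": 83,"dz": -30,"rx": 0,"ry": 0,"rz": 0},
    {"dx": 1,"dy": 83,"dz": -30,"rx": 0,"ry": 0,"rz": 0},
    {"dx": 1,"dy": 83,"dz": -30,"rx": 0,"ry": 0,"rz": 0},
  ],
  jaw=60,
)

```text
clock: 1.77
tcp_pos: [0.4666, -0.0018, 0.1417]
orientation: [-2.012, -2.411, 0.001]
contact_force: [0.1, -0.3, 0.3]
grip_width: 0.06
gripper_force: 0.0
```

Emit:
send_rows(
  deltas=[
    {"dx": 0,"dy": -1,"dz": -25,"rx": 0,"ry": 0,"rz": 0},
    {"dx": 0,"dy": -1,"dz": -50,"rx": 0,"ry": 0,"rz": 0},
    {"dx": 0,"dy": -1,"dz": -70,"rx": 0,"ry": 0,"rz": 0},
    {"dx": 0,"dy": -1,"dz": -82,"rx": 0,"ry": 0,"rz": 0},
    {"dx": 0,"dy": -1,"dz": -87,"rx": 0,"ry": 0,"rz": 0},
  ],
)

```text
clock: 2.18
tcp_pos: [0.4661, -0.006, 0.0538]
orientation: [-2.019, -2.405, 0.004]
contact_force: [0.6, -0.3, 0.6]
grip_width: 0.0602
gripper_force: 0.0
```

```bash
python3 - <<'E'
from h import *
a=grab('side');b=grab('top')
s=cv2.resize(a['frame'][130:260,170:320],None,fx=4,fy=4,interpolation=cv2.INTER_CUBIC)
cv2.imwrite('pics/side2.png',s);print(r.get_obs()['tcp_pos'],r.get_obs()['contact_force'])
E
```

```text
[ 0.46680629 -0.00541555  0.05487496] [0.58917201 0.73215587 0.73114157]
```

View pics/side2.png

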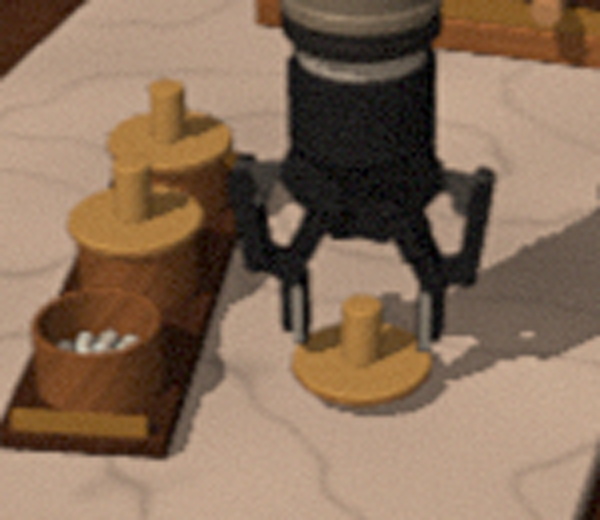

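The fingers straddle the knob (crop 362,330), above the flange, so I close.

Emit:
send_rows(
  deltas=[
    {"dx": 0,"dy": 2,"dz": 0,"rx": 0,"ry": 0,"rz": 0},
    {"dx": 0,"dy": 2,"dz": 0,"rx": 0,"ry": 0,"rz": 0},
    {"dx": 0,"dy": 2,"dz": 0,"rx": 0,"ry": 0,"rz": 0},
    {"dx": 0,"dy": 2,"dz": 0,"rx": 0,"ry": 0,"rz": 0},
    {"dx": 0,"dy": 2,"dz": 0,"rx": 0,"ry": 0,"rz": 0},
  ],
  jaw=10,
  newtons=35,
)

```text
clock: 2.7
tcp_pos: [0.468, -0.0024, 0.0563]
orientation: [2.017, 2.407, 0.002]
contact_force: [-1.4, -1.0, 5.3]
grip_width: 0.0213
gripper_force: 34.1
```

Emit:
send_rows(
  deltas=[
    {"dx": 0,"dy": 0,"dz": 0,"rx": 0,"ry": 0,"rz": 0},
    {"dx": 0,"dy": 0,"dz": 0,"rx": 0,"ry": 0,"rz": 0},
    {"dx": 0,"dy": 0,"dz": 0,"rx": 0,"ry": 0,"rz": 0},
  ],
)

```text
clock: 2.95
tcp_pos: [0.4679, -0.0024, 0.0563]
orientation: [2.017, 2.407, 0.001]
contact_force: [-1.0, -0.1, 6.5]
grip_width: 0.021
gripper_force: 34.1
```

Emit:
send_rows(
  deltas=[
    {"dx": 0,"dy": 0,"dz": 10,"rx": 0,"ry": 0,"rz": 0},
    {"dx": 0,"dy": 0,"dz": 30,"rx": 0,"ry": 0,"rz": 0},
    {"dx": 0,"dy": 0,"dz": 55,"rx": 0,"ry": 0,"rz": 0},
    {"dx": 0,"dy": 0,"dz": 75,"rx": 0,"ry": 0,"rz": 0},
    {"dx": 0,"dy": 0,"dz": 85,"rx": 0,"ry": 0,"rz": 0},
  ],
)

```text
clock: 3.37
tcp_pos: [0.4684, -0.0021, 0.1433]
orientation: [2.016, 2.406, 0.004]
contact_force: [0.3, 0.0, -0.8]
grip_width: 0.0208
gripper_force: 34.3
```

Emit:
send_rows(
  deltas=[
    {"dx": 20,"dy": 9,"dz": 0,"rx": 0,"ry": 0,"rz": 0},
    {"dx": 45,"dy": 20,"dz": 0,"rx": 0,"ry": 0,"rz": 0},
    {"dx": 70,"dy": 31,"dz": 0,"rx": 0,"ry": 0,"rz": 0},
    {"dx": 90,"dy": 40,"dz": 0,"rx": 0,"ry": 0,"rz": 0},
    {"dx": 100,"dy": 44,"dz": 0,"rx": 0,"ry": 0,"rz": 0},
  ],
)

```text
clock: 3.78
tcp_pos: [0.5693, 0.0432, 0.1407]
orientation: [2.016, 2.409, 0.003]
contact_force: [0.1, -0.2, -0.1]
grip_width: 0.0209
gripper_force: 34.4
```

Emit:
send_rows(
  deltas=[
    {"dx": 15,"dy": 6,"dz": 0,"rx": 0,"ry": 0,"rz": 0},
    {"dx": 28,"dy": 11,"dz": 0,"rx": 0,"ry": 0,"rz": 0},
    {"dx": 28,"dy": 11,"dz": 0,"rx": 0,"ry": 0,"rz": 0},
    {"dx": 28,"dy": 11,"dz": 0,"rx": 0,"ry": 0,"rz": 0},
  ],
)

```text
clock: 4.12
tcp_pos: [0.5945, 0.0526, 0.1399]
orientation: [-2.017, -2.408, 0.001]
contact_force: [-0.1, -0.2, -0.2]
grip_width: 0.0208
gripper_force: 34.4
```

```bash
python3 - <<'E'
from h import *
a=grab('side');b=grab('top')
cv2.imwrite('pics/side3.png',cv2.resize(a['frame'][110:260,130:300],None,fx=4,fy=4,interpolation=cv2.INTER_CUBIC))
print(r.get_obs()['tcp_pos'],r.get_obs()['contact_force'],r.get_obs()['grip_width'])
# flange of held lid: top face expected z~0.122, centre near tcp
for n,f in(('side',a),('top',b)):
    X=cloud(f);d=np.linalg.norm(X[...,:2]-[.5965,.052],axis=-1)
    hsv=cv2.cvtColor(f['frame'],cv2.COLOR_BGR2HSV)
    m=(d<.05)&(X[...,2]>.108)&(X[...,2]<.135)&(hsv[...,1]>90)&(hsv[...,2]>90)
    p=X[m]*1000;print(n,len(p),cv2.minEnclosingCircle(p[:,:2].astype(np.float32)),np.median(p,0))
    A=np.c_[p[:,:2]-p[:,:2].mean(0),np.ones(len(p))];k=p[:,2]>np.percentile(p[:,2],40);print(np.linalg.lstsq(A[k],p[k,2],rcond=None)[0])
E
```

```text
[0.59390444 0.05197191 0.1399836 ] [-0.31790853  0.40459727 -0.57430162] 0.02096211449141988
side 475 ((595.5429077148438, 54.25204849243164), 38.23783874511719) [589.33782732  65.60717472 122.63106239]
[ 5.57093883e-03 -6.96602750e-03  1.23991390e+02]
top 236 ((590.38916015625, 52.994564056396484), 37.679466247558594) [576.56503569  71.7973892  122.10090136]
[-9.66337732e-03  3.71484111e-03  1.23253177e+02]
```

View pics/side3.png

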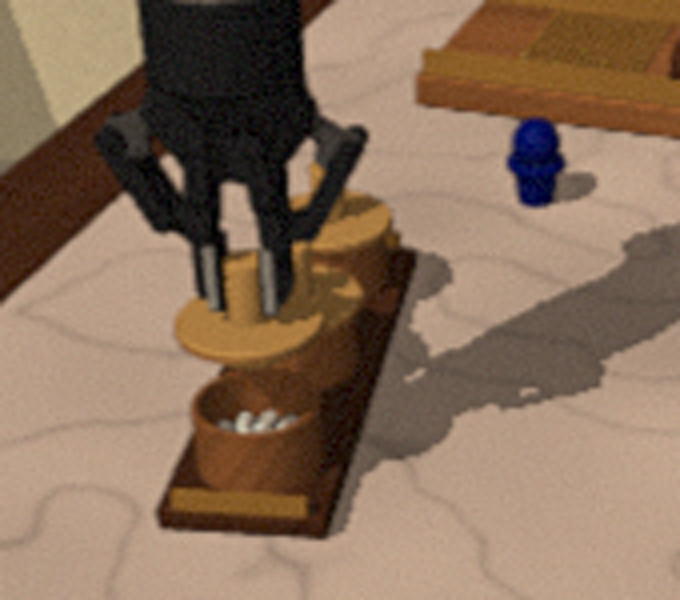

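The lid hangs level above the box and about 1.7 mm short in x. It needs to go down about 44 mm to seat.

Emit:
send_rows(
  deltas=[
    {"dx": 2,"dy": 0,"dz": -8,"rx": 0,"ry": 0,"rz": 0},
    {"dx": 2,"dy": 0,"dz": -18,"rx": 0,"ry": 0,"rz": 0},
    {"dx": 2,"dy": 0,"dz": -26,"rx": 0,"ry": 0,"rz": 0},
    {"dx": 2,"dy": 0,"dz": -32,"rx": 0,"ry": 0,"rz": 0},
    {"dx": 2,"dy": 0,"dz": -36,"rx": 0,"ry": 0,"rz": 0},
  ],
)

```text
clock: 4.63
tcp_pos: [0.5963, 0.0524, 0.1027]
orientation: [-2.017, -2.407, 0.002]
contact_force: [-0.7, -0.1, -0.7]
grip_width: 0.0209
gripper_force: 34.4
```

Emit:
send_rows(
  deltas=[
    {"dx": 0,"dy": 0,"dz": -2,"rx": 0,"ry": 0,"rz": 0},
    {"dx": 0,"dy": 0,"dz": -4,"rx": 0,"ry": 0,"rz": 0},
    {"dx": 0,"dy": 0,"dz": -6,"rx": 0,"ry": 0,"rz": 0},
    {"dx": 0,"dy": 0,"dz": -7,"rx": 0,"ry": 0,"rz": 0},
    {"dx": 0,"dy": 0,"dz": -7,"rx": 0,"ry": 0,"rz": 0},
  ],
)

```text
clock: 5.05
tcp_pos: [0.5972, 0.0527, 0.0973]
orientation: [2.018, 2.408, 0.0]
contact_force: [0.1, 0.1, -0.9]
grip_width: 0.0206
gripper_force: 34.4
```

Emit:
send_rows(
  deltas=[
    {"dx": 0,"dy": 0,"dz": -0.7,"rx": 0,"ry": 0,"rz": 0},
    {"dx": 0,"dy": 0,"dz": -1.4,"rx": 0,"ry": 0,"rz": 0},
    {"dx": 0,"dy": 0,"dz": -2,"rx": 0,"ry": 0,"rz": 0},
    {"dx": 0,"dy": 0,"dz": -2,"rx": 0,"ry": 0,"rz": 0},
  ],
)

```text
clock: 5.38
tcp_pos: [0.5974, 0.0527, 0.0964]
orientation: [2.017, 2.407, 0.0]
contact_force: [-3.6, -0.7, 8.5]
grip_width: 0.0209
gripper_force: 35.2
```

Contact is at TCP z 96.4 mm, which is the grasp height plus 40 mm, so the lid is seated. I release and retreat.

Emit:
send_rows(
  deltas=[
    {"dx": 0,"dy": 0,"dz": 1,"rx": 0,"ry": 0,"rz": 0},
    {"dx": 0,"dy": 0,"dz": 1,"rx": 0,"ry": 0,"rz": 0},
    {"dx": 0,"dy": 0,"dz": 1,"rx": 0,"ry": 0,"rz": 0},
    {"dx": 0,"dy": 0,"dz": 1,"rx": 0,"ry": 0,"rz": 0},
    {"dx": 0,"dy": 0,"dz": 1,"rx": 0,"ry": 0,"rz": 0},
  ],
  jaw=50,
)

```text
clock: 5.8
tcp_pos: [0.5971, 0.0526, 0.0962]
orientation: [-2.018, -2.408, 0.0]
contact_force: [0.5, 0.6, -0.7]
grip_width: 0.0499
gripper_force: 0.0
```

Emit:
send_rows(
  deltas=[
    {"dx": 0,"dy": 0,"dz": 15,"rx": 0,"ry": 0,"rz": 0},
    {"dx": 0,"dy": 0,"dz": 40,"rx": 0,"ry": 0,"rz": 0},
    {"dx": 0,"dy": 0,"dz": 70,"rx": 0,"ry": 0,"rz": 0},
    {"dx": 0,"dy": 0,"dz": 90,"rx": 0,"ry": 0,"rz": 0},
    {"dx": 0,"dy": 0,"dz": 100,"rx": 0,"ry": 0,"rz": 0},
  ],
)

```text
clock: 6.22
tcp_pos: [0.5985, 0.0531, 0.1993]
orientation: [2.016, 2.406, 0.005]
contact_force: [-0.1, 0.5, -0.6]
grip_width: 0.0501
gripper_force: 0.0
```

Emit:
send_rows(
  deltas=[
    {"dx": -25,"dy": 0,"dz": 0,"rx": 0,"ry": 0,"rz": 0},
    {"dx": -55,"dy": 0,"dz": 0,"rx": 0,"ry": 0,"rz": 0},
    {"dx": -85,"dy": 0,"dz": 0,"rx": 0,"ry": 0,"rz": 0},
    {"dx": -110,"dy": 0,"dz": 0,"rx": 0,"ry": 0,"rz": 0},
    {"dx": -110,"dy": 0,"dz": 0,"rx": 0,"ry": 0,"rz": 0},
  ],
)

```text
clock: 6.63
tcp_pos: [0.4818, 0.0522, 0.195]
orientation: [-2.014, -2.408, 0.008]
contact_force: [-0.2, -1.0, -0.4]
grip_width: 0.0503
gripper_force: 0.0
```

```bash
python3 - <<'E'
from h import *
a=grab('side')
cv2.imwrite('pics/side4.png',cv2.resize(a['frame'][110:260,130:300],None,fx=4,fy=4,interpolation=cv2.INTER_CUBIC))
X=cloud(a)
for c in((.5965,.053),(.616,-.0455),(.634,-.142)):
    d=np.linalg.norm(X[...,:2]-c,axis=-1)
    p=X[(d<.05)&(X[...,2]>.074)&(X[...,2]<.086)]*1000;k=X[(d<.04)&(X[...,2]>.1)&(X[...,2]<.13)]*1000
    A=np.c_[p[:,:2]-p[:,:2].mean(0),np.ones(len(p))]
    print(cv2.minEnclosingCircle(p[:,:2].astype(np.float32)),np.linalg.lstsq(A,p[:,2],rcond=None)[0],k[:,2].max())
E
```

```text
((597.9265747070312, 53.24385452270508), 39.36727523803711) [ 9.49430502e-03 -1.74532295e-02  7.89952590e+01] 114.68619224541438
((616.5023193359375, -46.102020263671875), 39.30120849609375) [ 5.44121783e-03 -1.14114438e-02  7.90585444e+01] 115.09606122634602
((634.841552734375, -142.12628173828125), 40.06229019165039) [ 8.40325381e-03 -1.47824992e-02  7.91423804e+01] 115.62443460057465
```

View pics/side4.png

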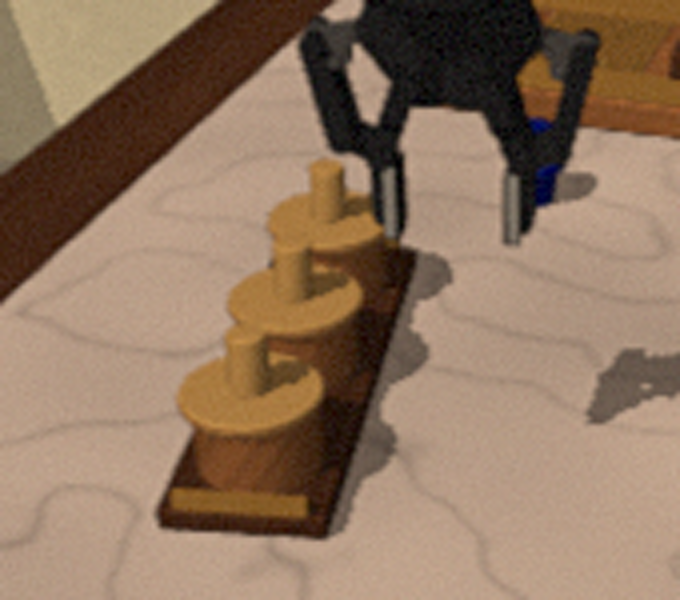

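The picture shows all three boxes lidded. The placed lid (crop 250,390) sits flat at the same 79 mm flange height as the others, and the gripper is clear.

```bash
python3 -c "
from bench import r
print(r.hand_in())"
```

```text
the job is handed in; nothing more can be done
None
```

The loose boxwood lid now sits flat and fully down on the open box, the two closed lids are where they were, and the job was handed in at about 6.7 s.

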